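# Re-rack the stripped valve parts in reverse order

### The arm

A 7-joint arm with a two-finger parallel gripper is mounted at the origin on the work surface; the furniture and walls round the work are solid. World frame = base frame: x ahead of the robot, y to its left, z up, the work surface at z = 0. Lengths are in m, angles in rad, forces in N, time in s.
With the tool pointing down it reaches from about 0.4 to 0.9 m from the base axis. Payload 5.5 kg.
Tool frame: the origin (TCP) lies at the very end of the fingers, on their centre line; the grasp point (between the pads) lies 19 mm behind it; z points along the fingers, y is the line along which they close (so a half turn about z gives the same grasp; the last joint's range is limited). The gripper opens to 92 mm and grips with 3 to 60 N. Pads are 19 mm wide; open, the fingers measure 130 mm over their backs; the gripper's body (75 mm by 190 mm) begins 47 mm behind the grasp point.
Start: joints at [-0.882, 0.501, -0.427, 1.55, 0.221, 1.138, -0.21], TCP at [0.268, 0.592, 0.227] pointing down, gripper open.
Joint ranges: [-2.88, 2.88], [-0.31, 2.03], [-1.54, 1.56], [0.2, 2.42], [-1.41, 4.55], [0.19, 2.02], [-2.57, 2.57]. Speed limits (rad/s): [2.57, 2.57, 3.14, 3.14, 3.14, 3.14, 3.14].

### API

Orientations are given as [roll, pitch, yaw] about the fixed x, y, z axes, in that order (R = Rz(yaw) Ry(pitch) Rx(roll)).
In Python, from cell import env gives the robot as it stands. The module is installed in compiled form; this text tells all that it offers.
- The arm moves only by the shell command python3 -m handwheel 'ROWS'. ROWS is JSON, one flat list of numbers, 7 for each row, row after row: the closure, from 0 (fully open) to 1 (shut), then the shift along the world's x, y, z in m, then the turn, a rotation vector about the world's x, y, z in rad. In form: [jaw, tx, ty, tz, wx, wy, wz, jaw, tx, ty, tz, wx, wy, wz, ...]. A call has 1 to 10 rows; each row shifts and turns the commanded pose from where the row before left it; what a row does not reach is not made up. A row lasts 1/12 s, in which the tool goes at most 41.7 mm and 7.16 degrees, less where a joint would pass 70% of its speed; a pose out of reach is approached as far as the arm can. A call with a gripper value outside its range is refused whole. The fingers move at their own pace and stop on an object; the grip force is fixed at half the most. Time passes only in rows, so rows that do not move let the fingers close. It gives the time, the measured TCP pose, the force, the opening and the grip force at its end, in the units of the state.
- env.observe(): the state, without advancing time (a new reading comes with each control period).
- env.get_image(name): name is "scene" or "side" or "wrist"; returns a dict with "color" (480x640x3 uint8, red, green, blue), "fx", "fy", "cx", "cy" (pixels), "k1" (the pictures are not rectified: a ray, as slopes to the right and down, at radius r is drawn at 1 + k1 r^2 times it, then the intrinsics apply), "origin" and "rotation" of the camera in the world; the wrist camera has in their place "T_tool_cam" (4x4, takes a point from camera to tool coordinates, whose origin is the TCP and whose axes are the flange's). Camera axes: x right, y up, looking along -z (the intrinsics and any distortion apply to the point x, -y, -z); pixel columns grow to the right and rows downward; lengths in m; the calibration is good to about 2 mm. A picture is of the moment at which its call begins: read the wrist's pose just before it. There is no depth.
- env.sign_off(): hands the job in; it is judged then, once.
Trained networks look in the newest picture that a camera, given by its name, has taken for a name from the list of things; names that differ only in an ending like _2 or _b are one class to them, and where a whole thing is asked for, a point or a joint stands for the part that bears it (a point fixed in the world has none). Each returns a list of dicts, best first, with "p" (0 to 1); they miss things now and then, are a little off and sometimes report something else, mostly with a low value. They report only what shows in the picture. A call takes as long as a camera call. They do not tell look-alikes from the thing itself.
- env.search_frame(thing, camera): "rect" ([left, top, right, bottom] in pixels, round what is visible of it).
- env.cut_out(thing, camera): "pixels" (480x640 bool, what is visible of it) and "rect" ([left, top, right, bottom] in pixels, round what is visible of it).
- env.tip_of(thing, camera): "pixel" ([column, row] in pixels: a listed point, or the origin of a listed thing).
The state is a dict: "time": time; "q": joint angles; "joint_velocities": joint speeds; "joint_efforts": joint torques, N m; "tool_pos": TCP position; "orientation": TCP orientation; "wrist_force": force on the tool from outside, world axes, zero at the start; "wrist_torque": the same for the moment, N m; "grip_width": finger opening in m; "finger_force": force on a finger pad.
Only numpy, scipy, OpenCV 4.12 (cv2) and the standard library are available. Lean on these libraries where they do the work, as an engineer would, in place of code of your own. Each camera call takes 0.05 s, during which the arm holds its last target. There are 200 camera calls.

### The job

Four steel valve parts stand in one rack in the order they came off. Move them into the empty rack in the reverse order, ready for reassembly: the part now leftmost goes to the rightmost cup, and so on, so that the row ends up as a mirror image. Settle each part's foot fully down in its cup, upright, tip no part over, and leave the paste pot between the racks standing where it is.

Things in the scene. Friction and masses are not known exactly. Their poses are not given: they have to be found in the camera images.
- plunger_mid (a point): Tall slim steel plunger, 78 mm high: a plain rod of 24 mm diameter from 20 mm above its underside up, with a narrow groove near the top (64 to 70 mm) and a 38 mm collar low down. It stands on a tapered round foot: flat underside 25 mm across, widening to 35 mm at 9 mm height. The point is on the axis, half-way up; z is up along the axis.
- spindle_mid (a point): Steel stepped spindle, 70 mm high, three steps growing narrower upward: 48 mm diameter flange up to 16 mm height, 36 mm diameter from 16 to 52 mm, 20 mm diameter from 52 to 70 mm. It stands on a tapered round foot: flat underside 25 mm across, widening to 35 mm at 9 mm height. The point is on the axis, half-way up; z is up along the axis.
- hex_cap_mid (a point): Steel hexagon cap, 62 mm high: a hexagon of 36 mm across the flats (41.5 mm across the corners) from 18 mm height to the top. Its x axis is normal to a pair of flats and points across the row, within 0.3 rad. It stands on a tapered round foot: flat underside 25 mm across, widening to 35 mm at 9 mm height. The point is on the axis, half-way up; z is up along the axis.
- drum_mid (a point): Squat plain steel drum, 56 mm high, 50 mm diameter from 14 mm height to the flat top, with a thin dark line round it. It stands on a tapered round foot: flat underside 25 mm across, widening to 35 mm at 9 mm height. The point is on the axis, half-way up; z is up along the axis.
- cup_plunger: The black cup of the full rack in which the plunger stands at the start (fixed, so it still tells the starting order). 52 mm across, mouth 40 mm wide inside and 28 mm above the bench, tapering to a flat floor 31 mm wide, 20 mm above the bench. Origin: on its axis at its underside. y along the row, +y to the robot's left, x across it, away from the robot, z up.
- cup_spindle: The black cup of the full rack in which the spindle stands at the start (fixed, so it still tells the starting order). 52 mm across, mouth 40 mm wide inside and 28 mm above the bench, tapering to a flat floor 31 mm wide, 20 mm above the bench. Origin: on its axis at its underside. y along the row, +y to the robot's left, x across it, away from the robot, z up.
- cup_hex_cap: The black cup of the full rack in which the hexagon cap stands at the start (fixed, so it still tells the starting order). 52 mm across, mouth 40 mm wide inside and 28 mm above the bench, tapering to a flat floor 31 mm wide, 20 mm above the bench. Origin: on its axis at its underside. y along the row, +y to the robot's left, x across it, away from the robot, z up.
- cup_drum: The black cup of the full rack in which the drum stands at the start (fixed, so it still tells the starting order). 52 mm across, mouth 40 mm wide inside and 28 mm above the bench, tapering to a flat floor 31 mm wide, 20 mm above the bench. Origin: on its axis at its underside. y along the row, +y to the robot's left, x across it, away from the robot, z up.
- empty_rack: Empty rack (fixed, left or right of the full one): wooden board 76 x 300 mm, 16 mm thick, with a row of four cups like those of the full rack. Origin: underside of the board, in its middle; y along the row, +y to the robot's left, x across it, away from the robot, z up. Cup centres at y = -108, -36, +36, +108 mm. A settled part's underside is 20 mm above the bench.
- pot_mid (a point): Cream-coloured round paste pot with a screw lid, 57 mm diameter, 48 mm high, 110 g, standing loose on the bench in the gap between the two racks; to be left alone. The point is on its axis, 24 mm above the bench; z up.
There are look-alikes about, which are no part of the job. Leave any red look-alike of the part that bears plunger_mid alone.

How it is judged:
At the end, for the whole second after the job is handed in: Each part stands in the cup of the empty rack that mirrors its starting place, within 8 mm of the cup axis along and across the row, height within 4 mm of fully seated, within 0.12 rad of upright, released and at rest; the paste pot is upright and within 30 mm of its place (((y of each of cup_spindle, cup_hex_cap, cup_drum in the frame of cup_plunger below 0 m and y of plunger_mid in the frame of empty_rack between -0.116 and -0.1 m) or (y of each of cup_spindle, cup_hex_cap in the frame of cup_plunger below 0 m and y of cup_drum in the frame of cup_plunger above 0 m and y of plunger_mid in the frame of empty_rack between -0.044 and -0.028 m) or (y of each of cup_spindle, cup_drum in the frame of cup_plunger below 0 m and y of cup_hex_cap in the frame of cup_plunger above 0 m and y of plunger_mid in the frame of empty_rack between -0.044 and -0.028 m) or (y of cup_spindle in the frame of cup_plunger below 0 m and y of each of cup_hex_cap, cup_drum in the frame of cup_plunger above 0 m and y of plunger_mid in the frame of empty_rack between 0.028 and 0.044 m) or (y of cup_spindle in the frame of cup_plunger above 0 m and y of each of cup_hex_cap, cup_drum in the frame of cup_plunger below 0 m and y of plunger_mid in the frame of empty_rack between -0.044 and -0.028 m) or (y of each of cup_spindle, cup_drum in the frame of cup_plunger above 0 m and y of cup_hex_cap in the frame of cup_plunger below 0 m and y of plunger_mid in the frame of empty_rack between 0.028 and 0.044 m) or (y of each of cup_spindle, cup_hex_cap in the frame of cup_plunger above 0 m and y of cup_drum in the frame of cup_plunger below 0 m and y of plunger_mid in the frame of empty_rack between 0.028 and 0.044 m) or (y of each of cup_spindle, cup_hex_cap, cup_drum in the frame of cup_plunger above 0 m and y of plunger_mid in the frame of empty_rack between 0.1 and 0.116 m)) and x of plunger_mid in the frame of empty_rack between -0.008 and 0.008 m and z of plunger_mid in the frame of empty_rack between 0.055 and 0.063 m and angle between each of plunger_mid, spindle_mid, hex_cap_mid, drum_mid's own z axis and vertical below 0.12 rad and linear speed of each of plunger, spindle, hex_cap, drum below 0.02 m/s and angular speed of each of plunger, spindle, hex_cap, drum below 0.3 rad/s and ((y of each of cup_plunger, cup_hex_cap, cup_drum in the frame of cup_spindle below 0 m and y of spindle_mid in the frame of empty_rack between -0.116 and -0.1 m) or (y of each of cup_plunger, cup_hex_cap in the frame of cup_spindle below 0 m and y of cup_drum in the frame of cup_spindle above 0 m and y of spindle_mid in the frame of empty_rack between -0.044 and -0.028 m) or (y of each of cup_plunger, cup_drum in the frame of cup_spindle below 0 m and y of cup_hex_cap in the frame of cup_spindle above 0 m and y of spindle_mid in the frame of empty_rack between -0.044 and -0.028 m) or (y of cup_plunger in the frame of cup_spindle below 0 m and y of each of cup_hex_cap, cup_drum in the frame of cup_spindle above 0 m and y of spindle_mid in the frame of empty_rack between 0.028 and 0.044 m) or (y of cup_plunger in the frame of cup_spindle above 0 m and y of each of cup_hex_cap, cup_drum in the frame of cup_spindle below 0 m and y of spindle_mid in the frame of empty_rack between -0.044 and -0.028 m) or (y of each of cup_plunger, cup_drum in the frame of cup_spindle above 0 m and y of cup_hex_cap in the frame of cup_spindle below 0 m and y of spindle_mid in the frame of empty_rack between 0.028 and 0.044 m) or (y of each of cup_plunger, cup_hex_cap in the frame of cup_spindle above 0 m and y of cup_drum in the frame of cup_spindle below 0 m and y of spindle_mid in the frame of empty_rack between 0.028 and 0.044 m) or (y of each of cup_plunger, cup_hex_cap, cup_drum in the frame of cup_spindle above 0 m and y of spindle_mid in the frame of empty_rack between 0.1 and 0.116 m)) and x of spindle_mid in the frame of empty_rack between -0.008 and 0.008 m and z of spindle_mid in the frame of empty_rack between 0.051 and 0.059 m and ((y of each of cup_plunger, cup_spindle, cup_drum in the frame of cup_hex_cap below 0 m and y of hex_cap_mid in the frame of empty_rack between -0.116 and -0.1 m) or (y of each of cup_plunger, cup_spindle in the frame of cup_hex_cap below 0 m and y of cup_drum in the frame of cup_hex_cap above 0 m and y of hex_cap_mid in the frame of empty_rack between -0.044 and -0.028 m) or (y of each of cup_plunger, cup_drum in the frame of cup_hex_cap below 0 m and y of cup_spindle in the frame of cup_hex_cap above 0 m and y of hex_cap_mid in the frame of empty_rack between -0.044 and -0.028 m) or (y of cup_plunger in the frame of cup_hex_cap below 0 m and y of each of cup_spindle, cup_drum in the frame of cup_hex_cap above 0 m and y of hex_cap_mid in the frame of empty_rack between 0.028 and 0.044 m) or (y of cup_plunger in the frame of cup_hex_cap above 0 m and y of each of cup_spindle, cup_drum in the frame of cup_hex_cap below 0 m and y of hex_cap_mid in the frame of empty_rack between -0.044 and -0.028 m) or (y of each of cup_plunger, cup_drum in the frame of cup_hex_cap above 0 m and y of cup_spindle in the frame of cup_hex_cap below 0 m and y of hex_cap_mid in the frame of empty_rack between 0.028 and 0.044 m) or (y of each of cup_plunger, cup_spindle in the frame of cup_hex_cap above 0 m and y of cup_drum in the frame of cup_hex_cap below 0 m and y of hex_cap_mid in the frame of empty_rack between 0.028 and 0.044 m) or (y of each of cup_plunger, cup_spindle, cup_drum in the frame of cup_hex_cap above 0 m and y of hex_cap_mid in the frame of empty_rack between 0.1 and 0.116 m)) and x of hex_cap_mid in the frame of empty_rack between -0.008 and 0.008 m and z of hex_cap_mid in the frame of empty_rack between 0.047 and 0.055 m and ((y of each of cup_plunger, cup_spindle, cup_hex_cap in the frame of cup_drum below 0 m and y of drum_mid in the frame of empty_rack between -0.116 and -0.1 m) or (y of each of cup_plunger, cup_spindle in the frame of cup_drum below 0 m and y of cup_hex_cap in the frame of cup_drum above 0 m and y of drum_mid in the frame of empty_rack between -0.044 and -0.028 m) or (y of each of cup_plunger, cup_hex_cap in the frame of cup_drum below 0 m and y of cup_spindle in the frame of cup_drum above 0 m and y of drum_mid in the frame of empty_rack between -0.044 and -0.028 m) or (y of cup_plunger in the frame of cup_drum below 0 m and y of each of cup_spindle, cup_hex_cap in the frame of cup_drum above 0 m and y of drum_mid in the frame of empty_rack between 0.028 and 0.044 m) or (y of cup_plunger in the frame of cup_drum above 0 m and y of each of cup_spindle, cup_hex_cap in the frame of cup_drum below 0 m and y of drum_mid in the frame of empty_rack between -0.044 and -0.028 m) or (y of each of cup_plunger, cup_hex_cap in the frame of cup_drum above 0 m and y of cup_spindle in the frame of cup_drum below 0 m and y of drum_mid in the frame of empty_rack between 0.028 and 0.044 m) or (y of each of cup_plunger, cup_spindle in the frame of cup_drum above 0 m and y of cup_hex_cap in the frame of cup_drum below 0 m and y of drum_mid in the frame of empty_rack between 0.028 and 0.044 m) or (y of each of cup_plunger, cup_spindle, cup_hex_cap in the frame of cup_drum above 0 m and y of drum_mid in the frame of empty_rack between 0.1 and 0.116 m)) and x of drum_mid in the frame of empty_rack between -0.008 and 0.008 m and z of drum_mid in the frame of empty_rack between 0.044 and 0.052 m and angle between pot_mid's own z axis and vertical below 0.2 rad); the robot touches nothing.
It fails at once if a valve part is tipped over (angle between any of plunger_mid, spindle_mid, hex_cap_mid, drum_mid's own z axis and vertical above 1 rad).
It fails at once if the paste pot is knocked over (angle between pot_mid's own z axis and vertical above 0.6 rad).
It fails at once if the paste pot is shifted from its place (distance of pot_mid from where it was at the start of the episode above 0.03 m).
It also fails if it takes over 112 s, if anything falls off the work surface, if the arm or the gripper's body presses on something with over 40 N, if the wrist force passes 120 N, or if a joint passes its speed limit or range.

## Working session

There is one attempt and no reset: what is moved stays moved. The work goes in short steps, Python scripts to look and compute and a shell command to move; the robot and the scene stay as the last step left them, time stands still between calls to the robot, and variables do not carry over. Pictures are saved under pics/ and viewed, at most 14 in all, crops included, and the job is handed in when it is done.

```bash
mkdir -p pics; cat > h.py <<'E'
from cell import env
import numpy as np, cv2
from scipy.spatial.transform import Rotation as R
def cam(name):
    s=env.observe(); im=env.get_image(name)
    if 'T_tool_cam' in im:
        T=np.eye(4);T[:3,:3]=R.from_euler('xyz',s['orientation']).as_matrix();T[:3,3]=s['tool_pos']
        T=T@np.array(im['T_tool_cam']); im['origin']=T[:3,3]; im['rotation']=T[:3,:3]
    return im
def ray(im,px):
    d=np.array([(px[0]-im['cx'])/im['fx'],(px[1]-im['cy'])/im['fy']]);u=d.copy()
    for _ in range(20): u=d/(1+im['k1']*(u@u))
    return np.array(im['origin']),np.array(im['rotation'])@np.array([u[0],-u[1],-1])
def atz(im,px,z):
    o,d=ray(im,px); return o+d*(z-o[2])/d[2]
def proj(im,P):
    p=np.array(im['rotation']).T@(np.array(P)-im['origin']);u=np.array([p[0],-p[1]])/-p[2];u=u*(1+im['k1']*(u@u))
    return [im['fx']*u[0]+im['cx'],im['fy']*u[1]+im['cy']]
def save(im,f): cv2.imwrite('pics/'+f,im['color'][:,:,::-1])
Z={'plunger_mid':.059,'spindle_mid':.055,'hex_cap_mid':.051,'drum_mid':.048,'cup_plunger':0,'cup_spindle':0,'cup_hex_cap':0,'cup_drum':0,'empty_rack':0,'pot_mid':.024}
def look(c,names=Z):
    im=cam(c)
    for n in names:
        for r in env.tip_of(n,c)[:3]: print(c,n,round(r['p'],2),np.round(r['pixel'],1),np.round(atz(im,r['pixel'],Z[n]),4))
    return im
E
python3 - <<'E'
from h import *
for c in('scene','side'):
    im=look(c); save(im,c+'0.png')
s=env.observe();print(s['tool_pos'],s['orientation'],s['grip_width'],s['time'])
E
```

```text
Traceback (most recent call last):
  File "h.py", line 24, in look
    for r in env.tip_of(n,c)[:3]: print(c,n,round(r['p'],2),np.round(r['pixel'],1),np.round(atz(im,r['pixel'],Z[n]),4))
                                                                                            ~~~^^^^^^^^^^^^^^^^^^^^
  File "h.py", line 15, in atz
    o,d=ray(im,px); return o+d*(z-o[2])/d[2]
                                        ~^^^
IndexError: invalid index to scalar variable.
```

```bash
python3 - <<'E'
from h import *
im=env.get_image('scene'); print({k:v for k,v in im.items() if k!='color'})
E
sed -i "s/s=env.observe(); im=env.get_image(name)/s=env.observe(); im=env.get_image(name)\n    if np.shape(im.get('rotation'))==(3,): im['rotation']=R.from_euler('xyz',im['rotation']).as_matrix()/" h.py
python3 - <<'E'
from h import *
for c in('scene','side'):
    im=look(c); save(im,c+'0.png')
s=env.observe();print(s['tool_pos'],s['orientation'],s['grip_width'],s['time'])
E
```

```text
{'fx': 584.6084059552003, 'fy': 584.6084059552003, 'cx': 322.57262967771914, 'cy': 239.29580494498043, 'k1': -0.021724929391651004, 'origin': array([-0.17499591,  0.53821375,  0.97695158]), 'rotation': array([ 0.71519197, -0.00583824, -2.21603913])}
scene plunger_mid 0.8 [278.5 274.8] [0.4366 0.1801 0.059 ]
scene plunger_mid 0.56 [149.5 327. ] [0.4783 0.4384 0.059 ]
scene spindle_mid 0.76 [212.7 305.8] [0.4526 0.3204 0.055 ]
scene spindle_mid 0.64 [309.  272.1] [0.4086 0.126  0.055 ]
scene spindle_mid 0.63 [406.1 203.1] [ 0.436  -0.1596  0.055 ]
scene hex_cap_mid 0.58 [248.  293.6] [0.4393 0.2502 0.051 ]
scene hex_cap_mid 0.56 [211.7 307.3] [0.4534 0.3228 0.051 ]
scene drum_mid 0.82 [308.5 263.1] [0.4323 0.1101 0.048 ]
scene cup_plunger 0.7 [405.  203.3] [ 0.4735 -0.1987  0.    ]
scene cup_plunger 0.66 [278.8 287.5] [0.4482 0.1751 0.    ]
scene cup_plunger 0.49 [350.6 243.5] [ 0.4529 -0.0188  0.    ]
scene cup_spindle 0.61 [210.9 321.1] [0.4604 0.3286 0.    ]
scene cup_hex_cap 0.54 [245.5 303. ] [0.4563 0.2509 0.    ]
scene empty_rack 0.62 [406.1 202.6] [ 0.4736 -0.2023  0.    ]
scene pot_mid 0.96 [348.8 242. ] [ 0.4431 -0.0047  0.024 ]
side plunger_mid 0.67 [274.8 227.3] [0.4335 0.1805 0.059 ]
side plunger_mid 0.54 [263.  199.6] [0.4687 0.3805 0.059 ]
side spindle_mid 0.61 [262.  210.1] [0.4424 0.3145 0.055 ]
side hex_cap_mid 0.52 [273.  220.8] [0.4492 0.2385 0.051 ]
side drum_mid 0.97 [281.8 240.2] [0.4306 0.1197 0.048 ]
side cup_plunger 0.61 [276.3 239.7] [0.4495 0.2167 0.    ]
side cup_hex_cap 0.57 [274.  230.9] [0.4634 0.2734 0.    ]
side cup_drum 0.43 [283.7 254.9] [0.4361 0.123  0.    ]
side cup_drum 0.41 [277.4 237.5] [0.4574 0.2285 0.    ]
side empty_rack 0.63 [349.7 316.4] [ 0.4682 -0.2052  0.    ]
side pot_mid 0.68 [301.9 266.3] [0.4414 0.0072 0.024 ]
[0.26845753 0.59197195 0.22674205] [ 3.14154949e+00 -3.57768534e-05  2.71581344e+00] 0.09195015448378341 1.25
```

View pics/scene0.png

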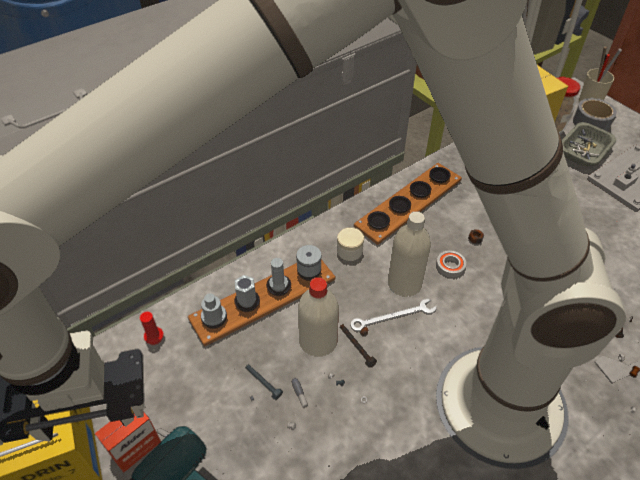

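View pics/side0.png

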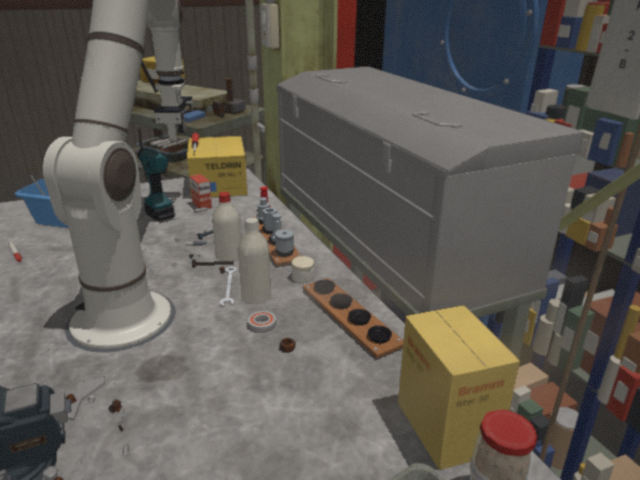

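Scene: left→right spindle (212,306), hex (247,293), plunger (278,275), drum (308,262) in the left rack; the empty rack is right (407,203), pot at (349,243). The red plunger look-alike stands at (152,327). Two tall bottles stand in front (318,320), (408,255), and a grey cabinet behind. I'll locate these obstacles and the rack edges.

```bash
python3 - <<'E'
from h import *
a=cam('scene');b=cam('side')
def tri(p,q):
    o,d=ray(a,p);o2,d2=ray(b,q);A=np.array([d,-d2]).T
    t=np.linalg.lstsq(A,o2-o,rcond=None)[0];x=o+d*t[0];y=o2+d2*t[1];return (x+y)/2,np.linalg.norm(x-y)
print('cap white',tri((417,217),(251,224)));print('cap red',tri((318,286),(225,198)))
for n,p in dict(bw=(407,288),br=(318,350)).items(): print(n,atz(a,p,0))
print('cabinet base',[atz(a,p,0).round(3) for p in((100,331),(235,262),(400,160))])
print('cab side',[atz(b,p,0).round(3) for p in((300,217),(420,312))])
print('rackL cnr',[atz(a,p,.016).round(3) for p in((189,318),(203,342),(334,278))]);print('rackR',[atz(a,p,.016).round(3) for p in((355,232),(379,243),(461,180),(443,165))])
print('rackR side',[atz(b,p,.016).round(3) for p in((303,287),(327,280),(402,341),(376,353))])
E
```

```text
cap white (array([ 0.30097535, -0.04433885,  0.19498312]), np.float64(0.006330561777119376))
cap red (array([0.30157967, 0.18264486, 0.1690843 ]), np.float64(0.002241724037410761))
bw [ 0.28872815 -0.03646205  0.        ]
br [0.28192095 0.19802819 0.        ]
cabinet base [array([0.57 , 0.514, 0.   ]), array([ 0.56 ,  0.212, -0.   ]), array([ 0.594, -0.292,  0.   ])]
cab side [array([0.573, 0.333, 0.   ]), array([ 0.623, -0.254,  0.   ])]
rackL cnr [array([0.482, 0.363, 0.016]), array([0.418, 0.367, 0.016]), array([0.39 , 0.076, 0.016])]
rackR [array([ 0.463, -0.038,  0.016]), array([ 0.407, -0.06 ,  0.016]), array([ 0.441, -0.347,  0.016]), array([ 0.505, -0.351,  0.016])]
rackR side [array([ 0.41 , -0.072,  0.016]), array([ 0.477, -0.067,  0.016]), array([ 0.516, -0.345,  0.016]), array([ 0.448, -0.356,  0.016])]
```

```bash
python3 -m handwheel '[0,0.02,-0.03,0.02,0,0,-0.12,0,0.02,-0.03,0.02,0,0,-0.12,0,0.02,-0.03,0.02,0,0,-0.12,0,0.02,-0.03,0.02,0,0,-0.12,0,0.02,-0.03,0.01,0,0,-0.12,0,0.02,-0.03,0.01,0,0,-0.12,0,0.02,-0.03,0.01,0,0,-0.12,0,0.01,-0.03,0,0,0,-0.12,0,0,-0.03,0,0,0,-0.12,0,0,-0.03,0,0,0,-0.065]'
```

```text
time: 2.18
tool_pos: [0.4192, 0.2902, 0.337]
orientation: [3.141, -0.0, 1.563]
wrist_force: [1.1, -0.4, -0.1]
grip_width: 0.092
finger_force: 0.0
```

```bash
python3 - <<'E'
from h import *
im=look('wrist');save(im,'w1.png')
E
```

```text
wrist plunger_mid 0.97 [385.   62.1] [0.4881 0.4301 0.059 ]
wrist plunger_mid 0.73 [337.6 283.3] [0.4394 0.1808 0.059 ]
wrist spindle_mid 0.59 [349.6 162.6] [0.4524 0.3251 0.055 ]
wrist hex_cap_mid 0.76 [340.1 223.4] [0.4424 0.2537 0.051 ]
wrist drum_mid 0.93 [333.9 327.7] [0.4355 0.1142 0.048 ]
wrist cup_plunger 0.94 [337.2 270.9] [0.4414 0.1741 0.    ]
wrist cup_plunger 0.7 [339.8 221.8] [0.4445 0.2431 0.    ]
wrist cup_plunger 0.2 [339.8 215.2] [ 0.4445  0.252  -0.    ]
wrist cup_hex_cap 0.89 [340.9 216.6] [0.4459 0.2501 0.    ]
wrist empty_rack 0.26 [342.3 220.3] [0.4478 0.2451 0.    ]
wrist pot_mid 0.75 [334.9 390.4] [ 0.4382 -0.001   0.024 ]
wrist pot_mid 0.73 [347.3 160.4] [0.4519 0.3249 0.024 ]
```

View pics/w1.png

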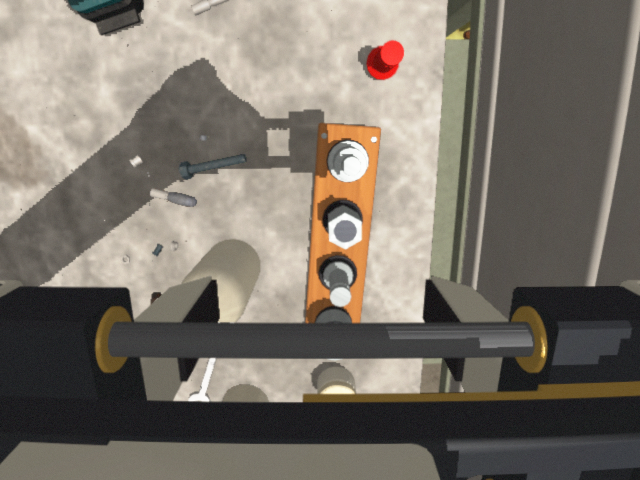

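Wrist view: spindle (349,162), hex (344,225), plunger (338,285), drum partly hidden (333,320), pot (335,385), red look-alike (385,60). Nothing stands between racks but the pot. Next, a look at the empty rack.

```bash
python3 -m handwheel '[0,0,-0.04,0,0,0,0,0,0,-0.04,0,0,0,0,0,0,-0.04,0,0,0,0,0,0,-0.04,0,0,0,0,0,0,-0.04,0,0,0,0,0,0,-0.04,0,0,0,0,0,0,-0.04,0,0,0,0,0,0,-0.04,0,0,0,0,0,0,-0.04,0,0,0,0,0,0,-0.04,0,0,0,0]'; python3 - <<'E'
from h import *
im=look('wrist',['empty_rack','cup_plunger','cup_spindle','cup_hex_cap','pot_mid','drum_mid','plunger_mid']);save(im,'w2.png')
s=env.observe();print(s['tool_pos'],s['orientation'])
E
```

```text
time: 3.57
tool_pos: [0.4183, -0.1096, 0.337]
orientation: [3.141, 0.0, 1.572]
wrist_force: [0.5, 0.7, 0.1]
grip_width: 0.0921
finger_force: 0.0
wrist empty_rack 0.74 [358.6 257. ] [ 0.4704 -0.2056  0.    ]
wrist cup_hex_cap 0.33 [358.6 256. ] [ 0.4703 -0.2042  0.    ]
wrist pot_mid 0.81 [336.1  96.6] [ 0.4365 -0.0019  0.024 ]
[ 0.41868744 -0.1064488   0.33661559] [-3.14129895e+00 -1.94116113e-04  1.57389217e+00]
```

View pics/w2.png

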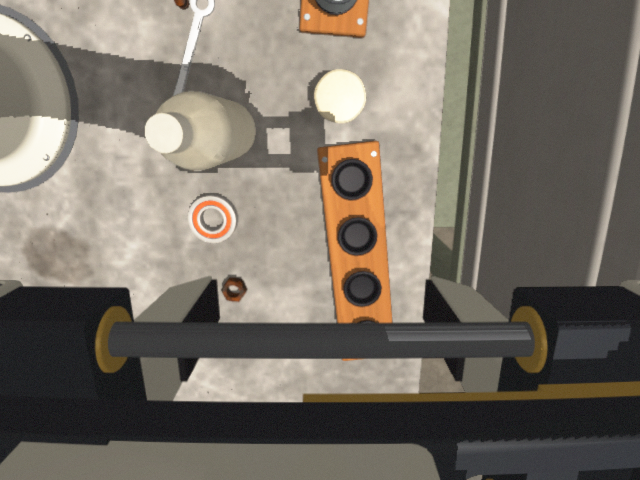

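Wrist view: empty-rack cups at (352,179), (357,236), (362,288), fourth hidden at (366,325); pot (340,96), bottle top (168,133). Fitting the cup mouths precisely.

```bash
python3 - <<'E'
from h import *
im=cam('wrist');s=env.observe();print(s['tool_pos'],s['orientation'])
g=cv2.cvtColor(im['color'],cv2.COLOR_RGB2HSV)
roi=np.zeros((480,640),np.uint8);roi[140:312,310:400]=1
m=((g[:,:,2]<70)&(roi>0)).astype(np.uint8)
n,l,st,c=cv2.connectedComponentsWithStats(m);P=[]
for i in range(1,n):
    if st[i,4]>300:
        cn=cv2.findContours((l==i).astype(np.uint8),0,2)[0][0];(x,y),r,a=cv2.fitEllipse(cv2.convexHull(cn))
        print(st[i],x,y,r,atz(im,(x,y),.028).round(4))
w=((g[:,:,1]<90)&(g[:,:,2]>150)).astype(np.uint8);w[:,:300]=0;w[:60]=0;w[130:]=0;w[:,380:]=0
x,y=np.argwhere(w).mean(0)[::-1];print('lid',x,y,atz(im,(x,y),.048))
o=((g[:,:,0]<20)&(g[:,:,1]>120)&(roi>0)).astype(np.uint8)
for yy in range(145,310,15):
    xs=np.where(o[yy])[0];print(yy,atz(im,(xs.min()-.5,yy),.016)[:2].round(4),atz(im,(xs.max()+.5,yy),.016)[:2].round(4))
E
```

```text
[ 0.41866619 -0.10659387  0.33662181] [-3.14134276e+00 -8.78999742e-05  1.57378131e+00]
[332 162  39  40 724] 351.0947570800781 181.64186096191406 (39.19554138183594, 39.7552490234375) [ 0.4556 -0.0964  0.028 ]
[338 220  38  37 659] 356.62274169921875 238.16909790039062 (35.93814468383789, 37.953269958496094) [ 0.4643 -0.1675  0.028 ]
[343 274  37  34 915] 361.41400146484375 290.5769958496094 (33.48583984375, 36.798675537109375) [ 0.4727 -0.2389  0.028 ]
lid 344.0888234055988 91.8402441591244 [0.44407621 0.00475276 0.048     ]
145 [ 0.4644 -0.0536] [ 0.4887 -0.0535]
160 [ 0.4161 -0.0718] [ 0.4906 -0.0714]
175 [ 0.4174 -0.0901] [ 0.4927 -0.0897]
190 [ 0.42   -0.1087] [ 0.4947 -0.1083]
205 [ 0.4213 -0.1277] [ 0.4969 -0.1273]
220 [ 0.4239 -0.1471] [ 0.499  -0.1467]
235 [ 0.4266 -0.1669] [ 0.5013 -0.1666]
250 [ 0.4281 -0.1871] [ 0.5049 -0.1869]
265 [ 0.4309 -0.2078] [ 0.5073 -0.2076]
280 [ 0.4338 -0.229 ] [ 0.5097 -0.2288]
295 [ 0.4367 -0.2508] [ 0.5123 -0.2506]
```

```bash
python3 - <<'E'
from h import *
im=cam('wrist');a=cam('scene');b=cam('side')
for y in (60,200,300):
  print([ (px,atz(im,(px,y),0)[:2].round(3),atz(im,(px,y),.25)[:2].round(3)) for px in (437,460,480)])
def tri(p,q):
    o,d=ray(a,p);o2,d2=ray(b,q);A=np.array([d,-d2]).T
    t=np.linalg.lstsq(A,o2-o,rcond=None)[0];x=o+d*t[0];y=o2+d2*t[1];return ((x+y)/2).round(3),np.linalg.norm(x-y).round(3)
print(tri((412,72),(432,215)),tri((404,157),(432,295)),tri((348,68),(388,165)))
for n,i,r in(('a',a,(0,330,30,330)),('b',b,(240,420,90,340))):
    c=i['color'][r[2]:r[3],r[0]:r[1]] if 0 else i['color']
big=np.hstack([cv2.resize(a['color'][40:290,180:460],(400,357)),cv2.resize(b['color'][150:350,240:464],(400,357))])
cv2.imwrite('pics/cab.png',big[:,:,::-1])
E
```

```text
[(437, array([0.557, 0.046]), array([0.487, 0.007])), (460, array([0.585, 0.046]), array([0.501, 0.007])), (480, array([0.609, 0.047]), array([0.513, 0.007]))]
[(437, array([ 0.57 , -0.124]), array([ 0.494, -0.077])), (460, array([ 0.601, -0.123]), array([ 0.509, -0.077])), (480, array([ 0.627, -0.123]), array([ 0.522, -0.077]))]
[(437, array([ 0.583, -0.266]), array([ 0.5  , -0.148])), (460, array([ 0.616, -0.266]), array([ 0.516, -0.148])), (480, array([ 0.644, -0.266]), array([ 0.53 , -0.148]))]
(array([ 0.596, -0.29 ,  0.259]), np.float64(0.008)) (array([ 0.599, -0.287,  0.047]), np.float64(0.062)) (array([ 0.602, -0.118,  0.318]), np.float64(0.015))
```

View pics/cab.png

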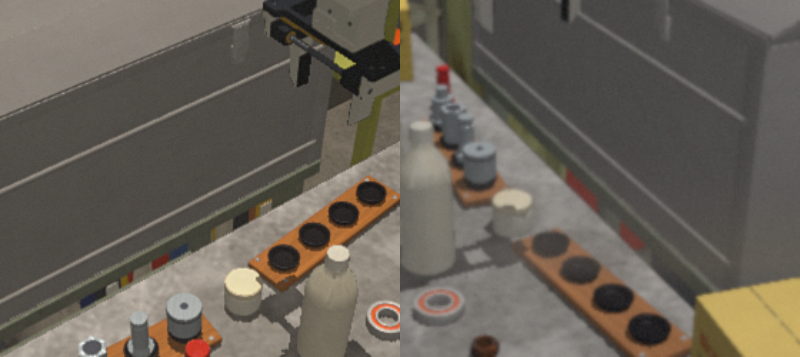

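```bash
python3 -m handwheel '[0,0.0026,0.0363,-0.02,0,0,-0.014,0,0.0026,0.0363,-0.02,0,0,-0.014,0,0.0026,0.0363,-0.02,0,0,-0.014,0,0.0026,0.0363,-0.02,0,0,-0.014,0,0.0026,0.0363,-0.02,0,0,-0.014,0,0.0026,0.0363,-0.02,0,0,-0.014,0,0,0,-0.039,0,0,0,0,0,0,-0.039,0,0,0,0,0,0,-0.039,0,0,0,0,0,0,0,0,0,0]'; python3 - <<'E'
from h import *
im=look('wrist',['spindle_mid','hex_cap_mid','plunger_mid']);save(im,'w3.png')
s=env.observe();print(s['tool_pos'],s['orientation'])
E
```

```text
time: 5.0
tool_pos: [0.4281, 0.1087, 0.0932]
orientation: [-3.129, 0.005, 1.489]
wrist_force: [-1.4, -0.4, 1.0]
grip_width: 0.0919
finger_force: 0.0
[0.43588366 0.11030243 0.10190946] [ 3.13830700e+00 -1.41209262e-03  1.48664416e+00]
```

View pics/w3.png

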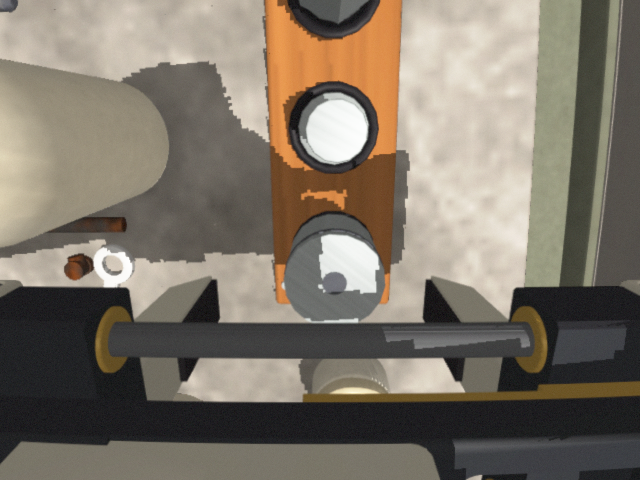

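The drum's top is at (335,279), the plunger top at (335,128), and the hex at the upper edge (335,10); the row is parallel to the picture's vertical. Measuring the tops at rest.

```bash
cat >> h.py <<'E'
def circ(im,box,z,f):
    x0,y0,x1,y1=box;g=cv2.cvtColor(im['color'],cv2.COLOR_RGB2GRAY)[y0:y1,x0:x1]
    m=f(im['color'][y0:y1,x0:x1].astype(int),g).astype(np.uint8)
    c=max(cv2.findContours(m,0,2)[0],key=cv2.contourArea);(x,y),ax,_=cv2.fitEllipse(cv2.convexHull(c))
    return (x+x0,y+y0),np.round(ax,1),atz(im,(x+x0,y+y0),z).round(4)
E
python3 - <<'E'
from h import *
im=cam('wrist');s=env.observe();print(s['tool_pos'],s['orientation'])
save(im,'w4.png')
for r in env.cut_out('drum_mid','wrist')[:2]: print(r['p'],r['rect'],atz(im,((r['rect'][0]+r['rect'][2])/2,(r['rect'][1]+r['rect'][3])/2),.076))
for r in env.cut_out('plunger_mid','wrist')[:2]: print(r['p'],r['rect'],atz(im,((r['rect'][0]+r['rect'][2])/2,(r['rect'][1]+r['rect'][3])/2),.076))
print('circle', atz(im,(336,278),.076), atz(im,(335,128),.098),proj(im,s['tool_pos']))
for c in[(336,278)]:
  for t in (0,90,180,270): 
    C=atz(im,c,.076);print(np.round(proj(im,C+[.025*np.cos(np.radians(t)),.025*np.sin(np.radians(t)),0])))
E
```

```text
[0.43634381 0.11039673 0.10238444] [ 3.13695663e+00 -2.03290294e-03  1.48648338e+00]
0.65 [270.5, 215.1, 366.2, 324.4] [0.43537602 0.1150105  0.076     ]
0.77 [285.7, 99.0, 351.2, 168.1] [0.44111596 0.18180036 0.076     ]
circle [0.44398534 0.10975964 0.076     ] [0.44807184 0.18381406 0.098     ] [np.float64(321.2560063987194), np.float64(300.3415439678242)]
[385. 274.]
[332. 231.]
[287. 282.]
[339. 322.]
```

```bash
python3 -m handwheel '[0,0,0,0,0,0,0,0,0,0,0,0,0,0,0,0,0,0,0,0,0,0,0,0,0,0,0,0,0,0,0,0,0,0,0]'; python3 - <<'E'
from h import *
for k in range(2):
  im=cam('wrist');s=env.observe();print(s['tool_pos'],s['orientation'])
  for n,z in(('drum_mid',.076),('plunger_mid',.098),('hex_cap_mid',.082)):
    for r in env.cut_out(n,'wrist')[:1]: print(n,r['p'],r['rect'])
save(im,'w4.png')
E
```

```text
time: 5.77
tool_pos: [0.4341, 0.1098, 0.0999]
orientation: [3.141, -0.0, 1.487]
wrist_force: [0.0, 0.3, -0.2]
grip_width: 0.0918
finger_force: 0.0
[0.43402282 0.10975975 0.09976313] [ 3.14158096e+00 -3.12258588e-05  1.48677348e+00]
drum_mid 0.82 [275.6, 213.7, 371.3, 322.6]
plunger_mid 0.82 [289.0, 98.0, 356.7, 164.8]
hex_cap_mid 0.76 [282.0, 0.0, 356.1, 30.2]
[0.43395714 0.10972871 0.09962125] [-3.14133876e+00  9.81707915e-05  1.48677595e+00]
drum_mid 0.96 [276.1, 215.8, 370.9, 322.3]
plunger_mid 0.9 [286.5, 97.9, 354.2, 165.2]
hex_cap_mid 0.59 [281.1, 0.2, 357.0, 30.7]
```

View pics/w4.png

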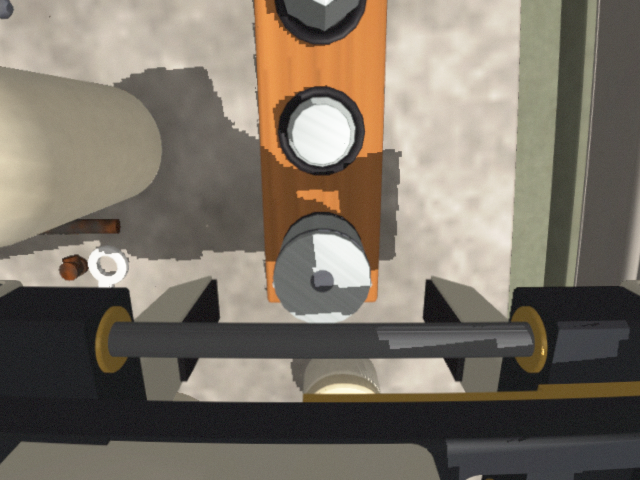

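At rest the drum's top hole is at (322,281) and the TCP column is 321, so the gripper is centred in x. The hex corner at (320,30) points along the row, so its flats face the fingers. Descend and grip the drum.

```bash
python3 -m handwheel '[0,0,-0.001,-0.016,0,0,0,0,0,0,-0.016,0,0,0,0,0,0,-0.016,0,0,0,0,0,0,-0.012,0,0,0,0,0,0,0,0,0,0,0,0,0,0,0,0,0,1,0,0,0,0,0,0,1,0,0,0,0,0,0,1,0,0,0,0,0,0,1,0,0,0,0,0,0]'; python3 -m handwheel '[1,0,0,0,0,0,0,1,0,0,0,0,0,0]'
```

```text
time: 7.0
tool_pos: [0.4346, 0.1089, 0.0404]
orientation: [3.14, -0.001, 1.487]
wrist_force: [0.1, 0.5, 0.2]
grip_width: 0.0697
finger_force: 0.0
time: 7.17
tool_pos: [0.4343, 0.1088, 0.04]
orientation: [3.141, -0.0, 1.487]
wrist_force: [-0.0, 0.4, 0.2]
grip_width: 0.0567
finger_force: 0.0
```

```bash
python3 -m handwheel '[1,0,0,0,0,0,0,1,0,0,0,0,0,0,1,0,0,0,0,0,0,1,0,0,0.01,0,0,0,1,0,0,0.025,0,0,0,1,0,0,0.03,0,0,0,1,0,0,0.02,0,0,0]';  python3 -m handwheel '[1,0.0024,-0.0228,0,0,0,0.0225,1,0.0024,-0.0228,0,0,0,0.0225,1,0.0024,-0.0228,0,0,0,0.0225,1,0.0024,-0.0228,0,0,0,0.0225,1,0.0024,-0.0228,0,0,0,0.0225,1,0.0024,-0.0228,0,0,0,0.0225,1,0.0024,-0.0228,0,0,0,0.0225,1,0.0024,-0.0228,0,0,0,0.0225,1,0.0021,-0.0228,0,0,0,0.0225,1,0,0,0,0,0,0]';python3 -m handwheel '[1,0,0,0,0,0,0,1,0,0,0,0,0,0,1,0,0,0,0,0,0]'
```

```text
time: 7.75
tool_pos: [0.4338, 0.1086, 0.1266]
orientation: [-3.141, 0.0, 1.487]
wrist_force: [0.5, 0.5, -3.9]
grip_width: 0.0493
finger_force: 30.0
time: 8.58
tool_pos: [0.4549, -0.1017, 0.1251]
orientation: [-3.141, 0.002, 1.684]
wrist_force: [0.1, -1.0, -3.8]
grip_width: 0.0489
finger_force: 30.0
time: 8.83
tool_pos: [0.4549, -0.0952, 0.1246]
orientation: [-3.141, -0.001, 1.691]
wrist_force: [-0.6, 0.3, -3.7]
grip_width: 0.0493
finger_force: 30.0
```

```bash
python3 -m handwheel '[1,0.0007,-0.001,-0.02,0,0,0,1,0,0,-0.02,0,0,0,1,0,0,-0.015,0,0,0,1,0,0,-0.01,0,0,0,1,0,0,-0.008,0,0,0,1,0,0,-0.006,0,0,0,1,0,0,-0.004,0,0,0,1,0,0,0,0,0,0,1,0,0,0,0,0,0]'
```

```text
time: 9.58
tool_pos: [0.4564, -0.0974, 0.042]
orientation: [3.141, 0.0, 1.689]
wrist_force: [-0.2, -0.4, -3.9]
grip_width: 0.0495
finger_force: 30.0
```

```bash
python3 -m handwheel '[1,0,0,-0.0015,0,0,0,1,0,0,0,0,0,0,0.4,0,0,0,0,0,0,0.3,0,0,0,0,0,0,0.1,0,0,0,0,0,0,0,0,0,0,0,0,0,0,0,0,0,0,0,0,0,0,0,0,0,0,0,0,0,0,0,0]';python3 -m handwheel '[0,0,0,0.03,0,0,0,0,0,0,0.04,0,0,0,0,0,0,0.04,0,0,0,0,0,0,0.01,0,0,0,0,0,0,0,0,0,0,0,0,0,0,0,0,0,0,0,0,0,0,0,0]'; python3 - <<'E'
from h import *
im=cam('wrist');s=env.observe();print(s['tool_pos'],s['orientation']);save(im,'w5.png')
for r in env.tip_of('drum_mid','wrist'): print(r['p'],r['pixel'],atz(im,r['pixel'],.048))
print('C1 exp',proj(im,(.4556,-.0964,.076)))
E
```

```text
time: 10.17
tool_pos: [0.4555, -0.0973, 0.1613]
orientation: [-3.141, -0.0, 1.689]
wrist_force: [-0.2, 0.5, -0.1]
grip_width: 0.0902
finger_force: 0.0
[ 0.45507021 -0.09724563  0.16071177] [-3.13977177e+00 -5.40254255e-04  1.68933867e+00]
0.56 [321.5, 235.1] [ 0.45669328 -0.0990445   0.048     ]
C1 exp [np.float64(320.4071745890507), np.float64(242.6699874411706)]validation failed for argument at $...
```

View pics/w5.png

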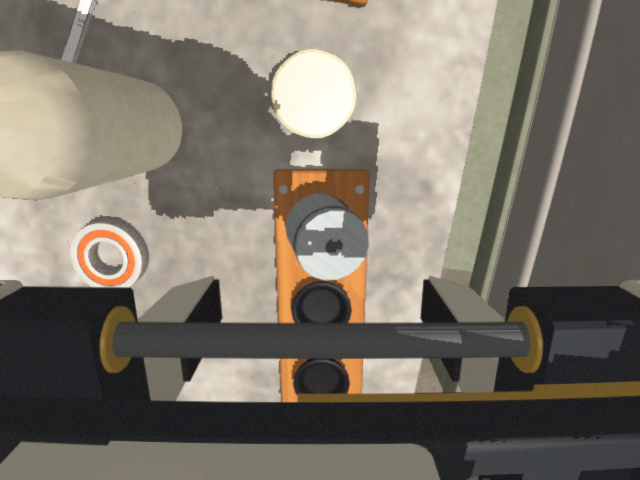

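The drop was sloppy: my open-rows call was refused for a bad count, so the lift call opened the jaws. The drum's top at (331,240) is off the expected (320,243), so it is leaning in cup 1. The pot (314,92) is untouched. I'll regrasp and seat it properly.

```bash
python3 -m handwheel '[0,0,0,-0.03,0,0,0,0,0,0,-0.03,0,0,0,0,0,0,-0.03,0,0,0,0,0,0,-0.02,0,0,0,0,0,0,-0.01,0,0,0,0,0,0,0,0,0,0,0,0,0,0,0,0,0,1,0,0,0,0,0,0,1,0,0,0,0,0,0,1,0,0,0,0,0,0]' && python3 -m handwheel '[1,0,0,0,0,0,0,1,0,0,0,0,0,0,1,0,0,0,0,0,0,1,0,0,0,0,0,0,1,0,0,0,0,0,0,1,0,0,0,0,0,0]'; python3 - <<'E'
from h import *
s=env.observe();print(s['tool_pos'],s['wrist_force'],s['wrist_torque'])
E
```

```text
time: 11.1
tool_pos: [0.4572, -0.0976, 0.0429]
orientation: [3.139, 0.001, 1.689]
wrist_force: [-0.0, -0.7, 0.4]
grip_width: 0.0765
finger_force: 0.0
time: 11.6
tool_pos: [0.4567, -0.0976, 0.0422]
orientation: [3.14, 0.0, 1.689]
wrist_force: [-0.3, 0.1, 4.8]
grip_width: 0.0539
finger_force: 28.6
[ 0.45674332 -0.09759944  0.04216918] [-0.29598731  0.06935559  4.76412877] [-0.22783367 -0.0501745   0.02378144]
```

```bash
python3 -m handwheel '[1,0,0,0.005,0,0,0,1,0,0,0.01,0,0,0,1,0,0,0.005,0,0,0,1,0,0,0,0,0,0,1,0,0,0,0,0,0,1,0,0,0,0,0,0]'; python3 - <<'E'
from h import *
im=cam('wrist');s=env.observe();print(s['tool_pos'],s['wrist_force']);save(im,'w6.png')
E
```

```text
time: 12.1
tool_pos: [0.4557, -0.0973, 0.0616]
orientation: [-3.141, -0.0, 1.689]
wrist_force: [-0.4, -0.3, -3.5]
grip_width: 0.0501
finger_force: 29.5
[ 0.45564634 -0.09728765  0.06149484] [-0.13994145  0.4943965  -3.69053288]
```

View pics/w6.png

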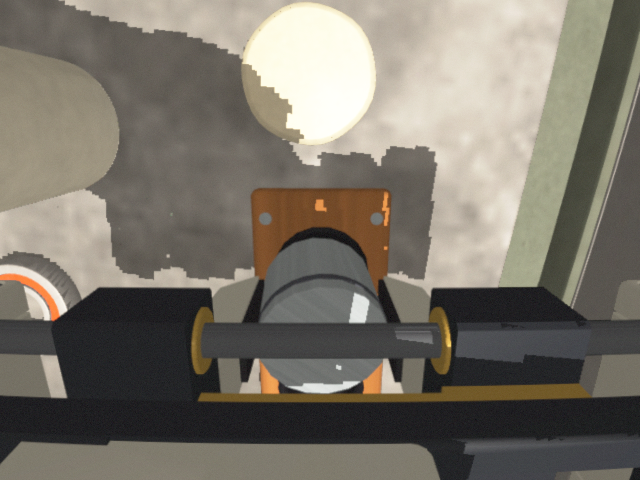

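```bash
python3 - <<'E'
from h import *
im=cam('wrist')
print(proj(im,(.4525,-.0706,.028)),proj(im,(.4556,-.0964,.028)))
# drum predicted if upright at TCP: top far edge, body far edge bottom
t=env.observe()['tool_pos'];u=np.array([-.119,.993,0])
for z in(-.006,-.0,.036): print(z,proj(im,t+u*.025+[0,0,z]),proj(im,t-u*.025+[0,0,z]))
E
```

```text
[np.float64(320.07434406130466), np.float64(223.46481951572636)] [np.float64(320.1046879852549), np.float64(271.10542943474593)]
-0.006 [np.float64(319.73724502882715), np.float64(242.59925558443706)] [np.float64(319.7976393152354), np.float64(341.95649522774255)]
-0.0 [np.float64(319.6991678589067), np.float64(246.6694552748605)] [np.float64(319.76495404602093), np.float64(348.82324122943385)]
0.036 [np.float64(319.4013084019322), np.float64(278.55300380489666)] [np.float64(319.5171004873485), np.float64(401.0206289608441)]
```

```bash
python3 -m handwheel '[1,0,-0.002,-0.006,0,0,0,1,0,0,-0.006,0,0,0,1,0,0,-0.005,0,0,0,1,0,0,0,0,0,0,1,0,0,0,0,0,0]';python3 -m handwheel '[1,0,0,-0.002,0,0,0,1,0,0,0,0,0,0,1,0,0,0,0,0,0]';python3 -m handwheel '[1,0,0,-0.002,0,0,0,1,0,0,0,0,0,0,1,0,0,0,0,0,0]'
```

```text
time: 12.62
tool_pos: [0.4549, -0.0994, 0.044]
orientation: [-3.139, -0.001, 1.689]
wrist_force: [-1.3, -0.1, -1.5]
grip_width: 0.0491
finger_force: 30.0
time: 12.87
tool_pos: [0.4552, -0.0993, 0.0435]
orientation: [-3.14, -0.001, 1.689]
wrist_force: [-7.2, 1.7, 17.5]
grip_width: 0.0493
finger_force: 30.0
time: 13.12
tool_pos: [0.4553, -0.0993, 0.0424]
orientation: [-3.14, -0.001, 1.689]
wrist_force: [-11.0, 2.0, 29.9]
grip_width: 0.049
finger_force: 30.0
```

```bash
python3 -m handwheel '[1,-0.001,0,0.002,0,0,0,1,-0.002,0,0.001,0,0,0,1,0,0,0,0,0,0,1,0,0,-0.002,0,0,0,1,0,0,0,0,0,0,1,0,0,0,0,0,0]';python3 -m handwheel '[1,0,0,-0.002,0,0,0,1,0,0,0,0,0,0,1,0,0,0,0,0,0]'
```

```text
time: 13.62
tool_pos: [0.4531, -0.0994, 0.0425]
orientation: [-3.141, -0.0, 1.689]
wrist_force: [-5.6, 1.7, 16.4]
grip_width: 0.0491
finger_force: 30.0
time: 13.87
tool_pos: [0.4531, -0.0995, 0.0414]
orientation: [-3.141, -0.001, 1.689]
wrist_force: [-8.6, 1.6, 28.1]
grip_width: 0.0491
finger_force: 30.0
```

```bash
python3 -m handwheel '[1,-0.002,0,0.002,0,0,0,1,-0.002,0,0.002,0,0,0,1,0,0,0,0,0,0,1,0,0,-0.002,0,0,0,1,0,0,0,0,0,0,1,0,0,0,0,0,0]';python3 -m handwheel '[1,0,0,-0.002,0,0,0,1,0,0,0,0,0,0,1,0,0,0,0,0,0]'; python3 - <<'E'
from h import *
im=cam('side');a=cam('scene')
cv2.imwrite('pics/s2.png',np.hstack([cv2.resize(im['color'][230:330,260:380],(400,333),interpolation=2),cv2.resize(a['color'][150:250,320:440],(400,333),interpolation=2)])[:,:,::-1])
s=env.observe();print(s['tool_pos'],s['wrist_force'],s['wrist_torque'])
E
```

```text
time: 14.37
tool_pos: [0.4525, -0.0996, 0.0423]
orientation: [3.136, 0.001, 1.69]
wrist_force: [6.9, -0.2, 0.0]
grip_width: 0.049
finger_force: 30.0
time: 14.62
tool_pos: [0.4528, -0.0996, 0.0416]
orientation: [3.136, 0.001, 1.69]
wrist_force: [2.6, 1.2, 17.3]
grip_width: 0.049
finger_force: 30.0
[ 0.45273864 -0.09962582  0.04160724] [ 3.3136157   1.34880406 17.02662596] [ 0.21456016 -0.50584969 -0.02946383]
```

View pics/s2.png

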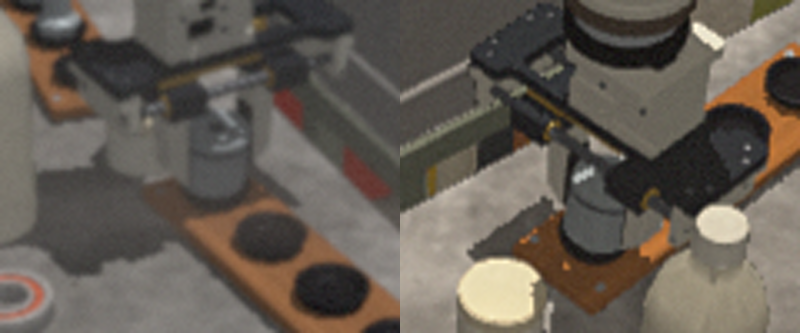

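Side/scene crops: drum upright between the fingers, foot in the first cup (left panel ~(218,150)). The remaining force is nearly vertical, so it is on the floor. Releasing without moving.

```bash
python3 -m handwheel '[1,0.003,0,0.001,0,0,0,1,0,0,0,0,0,0,1,0,0,0,0,0,0]' && python3 -m handwheel '[0,0,0,0,0,0,0,0,0,0,0,0,0,0,0,0,0,0,0,0,0,0,0,0,0,0,0,0,0,0,0,0,0,0,0,0,0,0,0,0,0,0,0,0,0,0,0,0,0]' && python3 -m handwheel '[0,0,0,0.03,0,0,0,0,0,0,0.04,0,0,0,0,0,0,0.04,0,0,0,0,0,0,0.01,0,0,0,0,0,0,0,0,0,0,0,0,0,0,0,0,0,0,0,0,0,0,0,0,0,0,0,0,0,0,0]'; python3 - <<'E'
from h import *
im=cam('wrist');s=env.observe();print(s['tool_pos'],s['orientation']);save(im,'w7.png')
print('C1 exp',proj(im,(.4556,-.0964,.076)),proj(im,(.4556,-.0964,.028)))
E
```

```text
time: 14.97
tool_pos: [0.453, -0.0996, 0.0416]
orientation: [3.14, 0.0, 1.689]
wrist_force: [-0.8, 0.8, 14.8]
grip_width: 0.0489
finger_force: 30.0
time: 15.55
tool_pos: [0.4518, -0.0994, 0.0405]
orientation: [-3.141, -0.0, 1.689]
wrist_force: [-0.1, 0.9, -0.3]
grip_width: 0.0897
finger_force: 0.0
time: 16.22
tool_pos: [0.4507, -0.0992, 0.1591]
orientation: [-3.138, -0.001, 1.689]
wrist_force: [0.1, -0.9, -0.1]
grip_width: 0.0917
finger_force: 0.0
[ 0.45072681 -0.099206    0.1591023 ] [-3.13832575e+00 -7.87730334e-04  1.68939211e+00]
C1 exp [np.float64(328.5059796692511), np.float64(241.7951202673286)] [np.float64(327.48054582182766), np.float64(223.81590920775528)]
```

View pics/w7.png

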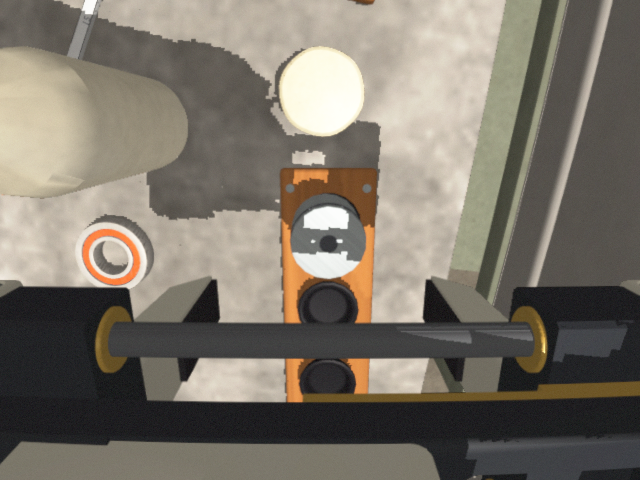

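Drum hole at (328,242) matches the expected (328.5,241.8): seated upright. Cups 2 and 3 are at (328,303) and (328,378), pot (321,91). On to the plunger.

```bash
python3 -m handwheel '[0,-0.0015,0.0312,0,0,0,-0.0224,0,-0.0015,0.0312,0,0,0,-0.0224,0,-0.0015,0.0312,0,0,0,-0.0224,0,-0.0015,0.0312,0,0,0,-0.0224,0,-0.0015,0.0312,0,0,0,-0.0224,0,-0.0015,0.0312,0,0,0,-0.0224,0,-0.0015,0.0312,0,0,0,-0.0224,0,-0.0015,0.0312,0,0,0,-0.0224,0,-0.0015,0.0312,0,0,0,-0.0224,0,0,0,0,0,0,0]' && python3 -m handwheel '[0,0,0,0,0,0,0,0,0,0,0,0,0,0,0,0,0,0,0,0,0,0,0,0,0,0,0,0,0,0,0,0,0,0,0,0,0,0,0,0,0,0]'; cat >> h.py <<'E'
def blob(im,n,H):
    for r in env.cut_out(n,'wrist')[:2]:
        x,y=(r['rect'][0]+r['rect'][2])/2,(r['rect'][1]+r['rect'][3])/2
        print(n,round(r['p'],2),np.round(r['rect']),'mid',atz(im,(x,y),Z[n])[:2].round(4))
    for r in env.tip_of(n,'wrist')[:2]: print('  tip',round(r['p'],2),np.round(r['pixel'],1),atz(im,r['pixel'],Z[n])[:2].round(4))
E
python3 - <<'E'
from h import *
im=cam('wrist');s=env.observe();print(s['tool_pos'],s['orientation']);save(im,'w8.png')
for n in('plunger_mid','hex_cap_mid','spindle_mid'): blob(im,n,0)
g=im['color'].astype(int)
m=((g.min(2)>185)).astype(np.uint8);m[:,:250]=0;m[:,390:]=0;m[330:]=0
n,l,st,c=cv2.connectedComponentsWithStats(m)
for i in range(1,n):
    if st[i,4]>250: print(st[i],c[i].round(1),atz(im,c[i],.098)[:2].round(4))
for P in((.4395,.1818,.098),(.4395,.1818,.028),(.4453,.2535,.082),(.451,.3253,.09)): print(np.round(proj(im,P),1))
E
```

```text
time: 17.1
tool_pos: [0.4371, 0.1883, 0.1598]
orientation: [-3.14, -0.003, 1.495]
wrist_force: [0.1, 0.6, 0.4]
grip_width: 0.0915
finger_force: 0.0
time: 17.6
tool_pos: [0.4387, 0.1805, 0.1607]
orientation: [3.142, 0.0, 1.486]
wrist_force: [0.7, -0.1, -0.5]
grip_width: 0.0916
finger_force: 0.0
[0.43871068 0.18073648 0.16078534] [ 3.14145735e+00 -1.27030706e-05  1.48652820e+00]
plunger_mid 0.69 [298. 205. 347. 272.] mid [0.44   0.1794]
  tip 0.97 [325.2 237.6] [0.4421 0.1798]
hex_cap_mid 0.87 [287.  94. 353. 162.] mid [0.4447 0.2539]
  tip 0.55 [320.  127.3] [0.4447 0.2544]
spindle_mid 0.97 [286.   0. 358.  55.] mid [0.4509 0.3147]
  tip 0.67 [322.2 302.5] [0.4357 0.1285]
  tip 0.66 [321.6   9. ] [0.4517 0.3253]
[ 290    0   67   56 1819] [326.2  26.9] [0.4523 0.3052]
[306   0  32  11 255] [321.5   4.1] [0.4508 0.3163]
[ 290   94   64   71 1814] [322.2 128.7] [0.4459 0.2537]
[ 370  136   20  143 1918] [381.2 203.5] [0.4766 0.209 ]
[250 221  25  24 421] [262.5 230.4] [0.4059 0.1987]
[304 236  39  19 536] [323.4 245.5] [0.4411 0.1864]
[321.4 252.9]
[321.2 224.3]
[321. 129.]
[320.4  -9.7]
```

View pics/w8.png

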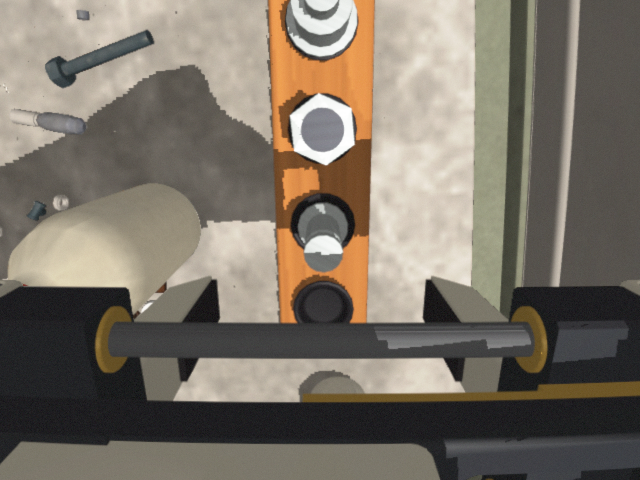

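Plunger top (324,251), hex flats face left/right with centre (323,129), spindle (321,15), emptied cup (324,304). The plunger is centred under the gripper to within 2 mm. Descend and grip.

```bash
python3 -m handwheel '[0.4,0,0.0019,-0.02,0,0,0,0.4,0,0,-0.025,0,0,0,0.4,0,0,-0.025,0,0,0,0.4,0,0,-0.02,0,0,0,0.4,0,0,-0.015,0,0,0,0.4,0,0,-0.0098,0,0,0,0.4,0,0,0,0,0,0,0.4,0,0,0,0,0,0,1,0,0,0,0,0,0,1,0,0,0,0,0,0]' && python3 -m handwheel '[1,0,0,0,0,0,0,1,0,0,0,0,0,0,1,0,0,0,0,0,0,1,0,0,0,0,0,0,1,0,0,0,0,0,0,1,0,0,0,0,0,0]'
```

```text
time: 18.78
tool_pos: [0.4395, 0.1837, 0.047]
orientation: [3.14, -0.001, 1.488]
wrist_force: [-0.4, -0.2, 0.2]
grip_width: 0.0463
finger_force: 0.0
time: 19.28
tool_pos: [0.4391, 0.1835, 0.0464]
orientation: [3.141, -0.001, 1.488]
wrist_force: [0.2, -1.4, 6.2]
grip_width: 0.0234
finger_force: 30.0
```

```bash
python3 -m handwheel '[1,0,0,0.005,0,0,0,1,0,0,0.015,0,0,0,1,0,0,0.025,0,0,0,1,0,0,0.03,0,0,0,1,0,0,0.025,0,0,0,1,0,0,0,0,0,0]' && python3 -m handwheel '[1,0.0023,-0.035,0,0,0,0.0204,1,0.0023,-0.035,0,0,0,0.0204,1,0.0023,-0.035,0,0,0,0.0204,1,0.0023,-0.035,0,0,0,0.0204,1,0.0023,-0.035,0,0,0,0.0204,1,0.0023,-0.035,0,0,0,0.0204,1,0.0023,-0.035,0,0,0,0.0204,1,0.0023,-0.035,0,0,0,0.0204,1,0.0023,-0.035,0,0,0,0.0204,1,0.0023,-0.035,0,0,0,0.0204]' && python3 -m handwheel '[1,0,0,0,0,0,0,1,0,0,0,0,0,0,1,0,0,0,0,0,0,1,0,0,0,0,0,0,1,0,0,0,0,0,0]'
```

```text
time: 19.78
tool_pos: [0.4412, 0.1845, 0.1503]
orientation: [3.135, -0.004, 1.488]
wrist_force: [1.0, 0.4, -2.3]
grip_width: 0.0234
finger_force: 30.0
time: 20.62
tool_pos: [0.4602, -0.1681, 0.1448]
orientation: [-3.14, -0.001, 1.693]
wrist_force: [1.3, -0.9, -1.3]
grip_width: 0.0237
finger_force: 30.0
time: 21.03
tool_pos: [0.4613, -0.165, 0.1455]
orientation: [-3.141, -0.001, 1.694]
wrist_force: [-0.2, 0.0, -3.1]
grip_width: 0.0235
finger_force: 30.0
```

```bash
python3 -m handwheel '[1,0.0005,-0.0015,-0.02,0,0,0,1,0,0,-0.025,0,0,0,1,0,0,-0.02,0,0,0,1,0,0,-0.015,0,0,0,1,0,0,-0.01,0,0,0,1,0,0,-0.007,0,0,0,1,0,0,0,0,0,0,1,0,0,0,0,0,0]' && python3 -m handwheel '[1,0,0,-0.002,0,0,0,1,0,0,0,0,0,0,1,0,0,0,0,0,0]'
```

```text
time: 21.7
tool_pos: [0.4623, -0.1679, 0.0491]
orientation: [3.142, -0.0, 1.692]
wrist_force: [0.5, 0.8, -1.4]
grip_width: 0.0232
finger_force: 30.0
time: 21.95
tool_pos: [0.4626, -0.1684, 0.0476]
orientation: [3.14, 0.0, 1.692]
wrist_force: [0.8, -0.1, -1.4]
grip_width: 0.0234
finger_force: 30.0
```

```bash
python3 -m handwheel '[1,0,0,-0.002,0,0,0,1,0,0,0,0,0,0,1,0,0,0,0,0,0]' ; python3 -m handwheel '[1,0,0,-0.001,0,0,0,1,0,0,0,0,0,0,1,0,0,0,0,0,0]'
```

```text
time: 22.2
tool_pos: [0.4629, -0.1685, 0.0464]
orientation: [3.14, 0.0, 1.692]
wrist_force: [-2.5, 1.6, 9.0]
grip_width: 0.0236
finger_force: 30.0
time: 22.45
tool_pos: [0.463, -0.1686, 0.0463]
orientation: [3.14, 0.0, 1.691]
wrist_force: [-5.7, 2.8, 20.6]
grip_width: 0.0236
finger_force: 30.0
```

```bash
python3 -m handwheel '[1,-0.001,0,0.001,0,0,0,1,0,0,0,0,0,0,0,0,0,0,0,0,0,0,0,0,0,0,0,0,0,0,0,0,0,0,0,0,0,0,0,0,0,0,0,0,0,0,0,0,0,0,0,0,0,0,0,0]' && python3 -m handwheel '[0,0,0,0,0,0,0,0,0,0,0,0,0,0,0,0,0,0.025,0,0,0,0,0,0,0.03,0,0,0,0,0,0,0.03,0,0,0,0,0,0,0.03,0,0,0,0,0,0,0,0,0,0,0,0,0,0,0,0,0,0,0,0,0,0,0,0]'; python3 - <<'E'
from h import *
im=cam('wrist');s=env.observe();print(s['tool_pos'],s['orientation']);save(im,'w9.png')
for n in('plunger_mid','drum_mid'): blob(im,n,0)
C=np.array([.4643,-.1675,0])
print('exp mid',proj(im,C+[0,0,.059]),'top',proj(im,C+[0,0,.098]))
g=im['color'].astype(int);m=((g.min(2)>185)).astype(np.uint8);m[:,:250]=0;m[:,390:]=0;m[330:]=0
n,l,st,c=cv2.connectedComponentsWithStats(m)
for i in range(1,n):
    if st[i,4]>250: print(st[i],c[i].round(1))
E
```

```text
time: 23.12
tool_pos: [0.461, -0.1682, 0.0448]
orientation: [-3.141, -0.0, 1.692]
wrist_force: [-0.2, -0.1, 0.3]
grip_width: 0.0587
finger_force: 0.0
time: 23.87
tool_pos: [0.4607, -0.168, 0.1596]
orientation: [-3.141, -0.0, 1.692]
wrist_force: [-0.5, -0.7, 0.6]
grip_width: 0.0917
finger_force: 0.0
[ 0.46014067 -0.16787724  0.15894867] [-3.13991235e+00 -7.97902480e-04  1.69181497e+00]
plunger_mid 0.7 [300. 207. 349. 277.] mid [ 0.4639 -0.171 ]
  tip 0.55 [323.4 241.5] [ 0.4634 -0.1707]
drum_mid 0.83 [284.  89. 364. 174.] mid [ 0.4547 -0.0968]
  tip 0.79 [325.6 129.5] [ 0.4556 -0.0955]
exp mid [np.float64(325.31559927668746), np.float64(237.32709066076836)] top [np.float64(326.06752819310634), np.float64(255.41251054938624)]
[ 281    0   77   25 1371] [318.8   9.7]
[ 250    0  140   91 5228] [320.9  49.7]
[ 285   90   81   68 3914] [325.3 124.2]
[ 369  212   21  108 1569] [380.5 266.3]
```

```bash
python3 -m handwheel '[0,-0.0015,0.0384,0,0,0,-0.0186,0,-0.0015,0.0384,0,0,0,-0.0186,0,-0.0015,0.0384,0,0,0,-0.0186,0,-0.0015,0.0384,0,0,0,-0.0186,0,-0.0015,0.0384,0,0,0,-0.0186,0,-0.0015,0.0384,0,0,0,-0.0186,0,-0.0015,0.0384,0,0,0,-0.0186,0,-0.0015,0.0384,0,0,0,-0.0186,0,-0.0015,0.0384,0,0,0,-0.0186,0,-0.0015,0.0384,0,0,0,-0.0186]' && python3 -m handwheel '[0,-0.0015,0.0384,0,0,0,-0.0186,0,0,0,0,0,0,0,0,0,0,0,0,0,0,0,0,0,0,0,0,0,0,0,0,0,0,0,0,0,0,0,0,0,0,0,0,0,0,0,0,0,0]'; python3 - <<'E'
from h import *
im=cam('wrist');s=env.observe();print(s['tool_pos'],s['orientation']);save(im,'w10.png')
for n in('hex_cap_mid','spindle_mid'): blob(im,n,0)
g=im['color'].astype(int);m=((g.min(2)>185)).astype(np.uint8);m[:,:250]=0;m[:,370:]=0;m[330:]=0
n,l,st,c=cv2.connectedComponentsWithStats(m)
for i in range(1,n):
    if st[i,4]>250: print(st[i],c[i].round(1),atz(im,c[i],.082)[:2].round(4),cv2.minAreaRect(np.argwhere(l==i).astype(np.float32)))
E
```

```text
time: 24.95
tool_pos: [0.4453, 0.2174, 0.1593]
orientation: [-3.141, 0.001, 1.505]
wrist_force: [0.3, 0.3, -0.4]
grip_width: 0.0915
finger_force: 0.0
time: 25.53
tool_pos: [0.4449, 0.2527, 0.1599]
orientation: [-3.142, 0.0, 1.485]
wrist_force: [-0.1, -0.0, 0.9]
grip_width: 0.092
finger_force: 0.0
[0.444885   0.25293164 0.15994818] [3.14153223e+00 2.61097561e-04 1.48498997e+00]
hex_cap_mid 0.67 [290. 202. 349. 276.] mid [0.4437 0.2496]
hex_cap_mid 0.34 [287.  93. 356. 161.] mid [0.4521 0.3266]
  tip 0.78 [318.8 232. ] [0.4439 0.2544]
  tip 0.95 [319.4 129.8] [0.4504 0.325 ]
  tip 0.25 [321.8 375. ] [0.4362 0.138 ]
[ 250    0  120   70 3867] [318.6  22.9] [0.4551 0.3831] ((34.5, 309.5), (119.0, 69.0), 90.0)
[ 292   95   63   65 2920] [323.9 128.4] [0.4533 0.3258] ((127.11324310302734, 323.6519470214844), (61.44127655029297, 64.27944946289062), 86.98721313476562)
[296 216  45  29 490] [317.1 227.6] [0.4439 0.2659] ((228.44793701171875, 316.5662536621094), (24.213769912719727, 45.3380241394043), 11.592175483703613)
[ 250  266   28   56 1294] [262.7 296.4] [0.4037 0.2218] ((293.5, 263.5), (27.0, 55.0), 90.0)
```

```bash
python3 -m handwheel '[0.25,-0.0005,0.0006,-0.02,0,0,0,0.25,0,0,-0.025,0,0,0,0.25,0,0,-0.025,0,0,0,0.25,0,0,-0.022,0,0,0,0.25,0,0,-0.017,0,0,0,0.25,0,0,-0.01,0,0,0,0.25,0,0,0,0,0,0,0.25,0,0,0,0,0,0,1,0,0,0,0,0,0,1,0,0,0,0,0,0]' && python3 -m handwheel '[1,0,0,0,0,0,0,1,0,0,0,0,0,0,1,0,0,0,0,0,0,1,0,0,0,0,0,0,1,0,0,0,0,0,0,1,0,0,0,0,0,0]'
```

```text
time: 26.62
tool_pos: [0.445, 0.2554, 0.0422]
orientation: [3.14, -0.002, 1.487]
wrist_force: [-0.1, -0.4, 0.4]
grip_width: 0.0598
finger_force: 0.0
time: 27.12
tool_pos: [0.4447, 0.255, 0.0415]
orientation: [3.141, -0.001, 1.487]
wrist_force: [-0.2, -0.5, 5.4]
grip_width: 0.0366
finger_force: 29.5
```

```bash
python3 -m handwheel '[1,0,0,0.005,0,0,0,1,0,0,0.015,0,0,0,1,0,0,0.025,0,0,0,1,0,0,0.03,0,0,0,1,0,0,0.03,0,0,0,1,0,0,0,0,0,0,1,0.00195,-0.0379,0,0,0,0.0158,1,0.00195,-0.0379,0,0,0,0.0158,1,0.00195,-0.0379,0,0,0,0.0158]' && python3 -m handwheel '[1,0.00195,-0.0379,0,0,0,0.0158,1,0.00195,-0.0379,0,0,0,0.0158,1,0.00195,-0.0379,0,0,0,0.0158,1,0.00195,-0.0379,0,0,0,0.0158,1,0.00195,-0.0379,0,0,0,0.0158,1,0.00195,-0.0379,0,0,0,0.0158,1,0.00195,-0.0379,0,0,0,0.0158,1,0.00195,-0.0379,0,0,0,0.0158,1,0.00195,-0.0379,0,0,0,0.0158,1,0.00195,-0.0379,0,0,0,0.0158]' && python3 -m handwheel '[1,0,0,0,0,0,0,1,0,0,0,0,0,0,1,0,0,0,0,0,0,1,0,0,0,0,0,0,1,0,0,0,0,0,0,1,0,0,0,0,0,0]'
```

```text
time: 27.87
tool_pos: [0.4485, 0.1401, 0.1451]
orientation: [-3.14, 0.001, 1.538]
wrist_force: [0.5, -0.5, -3.2]
grip_width: 0.0366
finger_force: 29.5
time: 28.7
tool_pos: [0.468, -0.2391, 0.1447]
orientation: [-3.139, -0.001, 1.694]
wrist_force: [0.2, 1.1, -2.0]
grip_width: 0.0367
finger_force: 29.5
time: 29.2
tool_pos: [0.4696, -0.2364, 0.1458]
orientation: [-3.141, -0.001, 1.695]
wrist_force: [-1.4, 0.1, -2.8]
grip_width: 0.0367
finger_force: 29.5
```

```bash
python3 -m handwheel '[1,-0.0005,0,-0.02,0,0,0,1,0,0,-0.025,0,0,0,1,0,0,-0.022,0,0,0,1,0,0,-0.016,0,0,0,1,0,0,-0.012,0,0,0,1,0,0,-0.007,0,0,0,1,0,0,0,0,0,0,1,0,0,0,0,0,0]' && python3 -m handwheel '[1,0,0,-0.002,0,0,0,1,0,0,0,0,0,0,1,0,0,0,0,0,0]'&& python3 -m handwheel '[1,0,0,-0.001,0,0,0,1,0,0,0,0,0,0,1,0,0,0,0,0,0]'
```

```text
time: 29.87
tool_pos: [0.4692, -0.2378, 0.0442]
orientation: [3.142, -0.0, 1.693]
wrist_force: [-0.1, -0.6, -3.6]
grip_width: 0.0363
finger_force: 29.5
time: 30.12
tool_pos: [0.4692, -0.238, 0.0425]
orientation: [3.141, 0.0, 1.693]
wrist_force: [0.4, 0.5, -2.8]
grip_width: 0.0371
finger_force: 29.5
time: 30.37
tool_pos: [0.4695, -0.2382, 0.0415]
orientation: [3.14, 0.001, 1.692]
wrist_force: [0.5, 0.4, 0.6]
grip_width: 0.0366
finger_force: 29.5
```

Just touching at the seated height. One more 0.5 mm, then release.

```bash
python3 -m handwheel '[1,0,0,-0.0005,0,0,0,1,0,0,0,0,0,0,0,0,0,0,0,0,0,0,0,0,0,0,0,0,0,0,0,0,0,0,0,0,0,0,0,0,0,0,0,0,0,0,0,0,0,0,0,0,0,0,0,0]' && python3 -m handwheel '[0,0,0,0,0,0,0,0,0,0,0.025,0,0,0,0,0,0,0.03,0,0,0,0,0,0,0.035,0,0,0,0,0,0,0.03,0,0,0,0,0,0,0,0,0,0,0,0,0,0,0,0,0,0,0,0,0,0,0,0]'; python3 - <<'E'
from h import *
im=cam('wrist');s=env.observe();print(s['tool_pos'],s['orientation']);save(im,'w11.png')
for n in('hex_cap_mid','plunger_mid','drum_mid'): blob(im,n,0)
for P in((.4727,-.2389,.051),(.4643,-.1675,.059)):print('exp',proj(im,P))
E
```

```text
time: 31.03
tool_pos: [0.4688, -0.2379, 0.0403]
orientation: [-3.141, -0.0, 1.693]
wrist_force: [0.1, -0.7, -0.0]
grip_width: 0.0722
finger_force: 0.0
time: 31.7
tool_pos: [0.4685, -0.2376, 0.16]
orientation: [-3.141, -0.0, 1.693]
wrist_force: [0.5, 0.2, -0.4]
grip_width: 0.0917
finger_force: 0.0
[ 0.46796744 -0.23741066  0.15931618] [-3.13984305e+00 -1.12157252e-03  1.69264843e+00]
hex_cap_mid 0.73 [289. 208. 349. 281.] mid [ 0.4686 -0.2452]
  tip 0.89 [322.3 238.6] [ 0.4704 -0.2407]
plunger_mid 0.68 [299. 112. 348. 162.] mid [ 0.4625 -0.1698]
plunger_mid 0.26 [287.   0. 370.  62.] mid [ 0.4575 -0.1062]
  tip 0.34 [326.2 179.4] [ 0.4676 -0.1971]
drum_mid 0.66 [285.   0. 370.  62.] mid [ 0.4568 -0.1039]
  tip 0.81 [325.5  16.8] [ 0.4545 -0.0958]
exp [np.float64(325.72293287334486), np.float64(236.54458065009644)]
exp [np.float64(326.8539679251674), np.float64(133.6355580052731)]
```

```bash
python3 -m handwheel '[0,-0.0014,0.0402,0,0,0,-0.0147,0,-0.0014,0.0402,0,0,0,-0.0147,0,-0.0014,0.0402,0,0,0,-0.0147,0,-0.0014,0.0402,0,0,0,-0.0147,0,-0.0014,0.0402,0,0,0,-0.0147,0,-0.0014,0.0402,0,0,0,-0.0147,0,-0.0014,0.0402,0,0,0,-0.0147,0,-0.0014,0.0402,0,0,0,-0.0147,0,-0.0014,0.0402,0,0,0,-0.0147,0,-0.0014,0.0402,0,0,0,-0.0147]' && python3 -m handwheel '[0,-0.0014,0.0402,0,0,0,-0.0147,0,-0.0014,0.0402,0,0,0,-0.0147,0,-0.0014,0.0402,0,0,0,-0.0147,0,-0.0014,0.0402,0,0,0,-0.0147,0,0,0,0,0,0,0,0,0,0,0,0,0,0,0,0,0,0,0,0,0,0,0,0,0,0,0,0,0,0,0,0,0,0,0]'; python3 -m handwheel '[0,0,0,0,0,0,0,0,0,0,0,0,0,0]'; python3 - <<'E'
from h import *
im=cam('wrist');s=env.observe();print(s['tool_pos'],s['orientation'])
blob(im,'spindle_mid',0);blob(im,'hex_cap_mid',0)
E
```

```text
time: 32.88
tool_pos: [0.4544, 0.1659, 0.1603]
orientation: [-3.142, 0.0, 1.545]
wrist_force: [1.2, -1.0, -1.1]
grip_width: 0.0922
finger_force: 0.0
time: 33.63
tool_pos: [0.4499, 0.3228, 0.1602]
orientation: [-3.142, 0.001, 1.484]
wrist_force: [-0.3, -0.2, 0.0]
grip_width: 0.0917
finger_force: 0.0
time: 33.8
tool_pos: [0.4497, 0.3238, 0.1606]
orientation: [3.141, 0.0, 1.485]
wrist_force: [0.3, -1.0, -0.2]
grip_width: 0.0918
finger_force: 0.0
[0.44969726 0.32404345 0.1606113 ] [ 3.14127470e+00 -3.88312264e-05  1.48527519e+00]
spindle_mid 0.81 [292. 194. 357. 266.] mid [0.4529 0.3277]
  tip 0.74 [322.1 233.8] [0.4511 0.3249]
  tip 0.23 [322.3 302.4] [0.4468 0.2719]
```

```bash
python3 -m handwheel '[0.2,-0.0005,0.0005,-0.02,0,0,0,0.2,0,0,-0.025,0,0,0,0.2,0,0,-0.025,0,0,0,0.2,0,0,-0.024,0,0,0,0.2,0,0,-0.018,0,0,0,0.2,0,0,-0.0095,0,0,0,0.2,0,0,0,0,0,0,0.2,0,0,0,0,0,0,1,0,0,0,0,0,0,1,0,0,0,0,0,0]' && python3 -m handwheel '[1,0,0,0,0,0,0,1,0,0,0,0,0,0,1,0,0,0,0,0,0,1,0,0,0,0,0,0,1,0,0,0,0,0,0,1,0,0,0,0,0,0,1,0,0,0,0,0,0]'
```

```text
time: 34.88
tool_pos: [0.4498, 0.3262, 0.0404]
orientation: [3.14, -0.002, 1.487]
wrist_force: [-0.1, 0.3, 0.2]
grip_width: 0.0645
finger_force: 0.0
time: 35.47
tool_pos: [0.4495, 0.3256, 0.0394]
orientation: [3.141, -0.001, 1.487]
wrist_force: [0.7, 0.1, 2.7]
grip_width: 0.0353
finger_force: 30.0
```

```bash
python3 -m handwheel '[1,0,0,0.005,0,0,0,1,0,0,0.015,0,0,0,1,0,0,0.03,0,0,0,1,0,0,0.03,0,0,0,1,0,0,0.03,0,0,0,1,0,0,0,0,0,0,1,0.0018,-0.0397,0,0,0,0.0128,1,0.0018,-0.0397,0,0,0,0.0128,1,0.0018,-0.0397,0,0,0,0.0128,1,0.0018,-0.0397,0,0,0,0.0128]' && python3 -m handwheel '[1,0.0018,-0.0397,0,0,0,0.0128,1,0.0018,-0.0397,0,0,0,0.0128,1,0.0018,-0.0397,0,0,0,0.0128,1,0.0018,-0.0397,0,0,0,0.0128,1,0.0018,-0.0397,0,0,0,0.0128,1,0.0018,-0.0397,0,0,0,0.0128,1,0.0018,-0.0397,0,0,0,0.0128,1,0.0018,-0.0397,0,0,0,0.0128,1,0.0018,-0.0397,0,0,0,0.0128,1,0.0018,-0.0397,0,0,0,0.0128]' && python3 -m handwheel '[1,0.0018,-0.0397,0,0,0,0.0128,1,0.0018,-0.0397,0,0,0,0.0128,1,0,0,0,0,0,0,1,0,0,0,0,0,0,1,0,0,0,0,0,0,1,0,0,0,0,0,0,1,0,0,0,0,0,0,1,0,0,0,0,0,0]'
```

```text
time: 36.3
tool_pos: [0.4542, 0.1647, 0.1478]
orientation: [-3.139, 0.001, 1.54]
wrist_force: [0.9, -0.4, -3.1]
grip_width: 0.0356
finger_force: 30.0
time: 37.13
tool_pos: [0.4725, -0.2315, 0.1477]
orientation: [-3.139, -0.002, 1.667]
wrist_force: [1.2, -0.1, -3.0]
grip_width: 0.0352
finger_force: 30.0
time: 37.8
tool_pos: [0.4779, -0.3081, 0.1488]
orientation: [-3.141, -0.001, 1.694]
wrist_force: [-0.1, -0.2, -2.0]
grip_width: 0.0353
finger_force: 30.0
```

```bash
python3 -m handwheel '[1,-0.0005,-0.0005,-0.02,0,0,0,1,0,0,-0.025,0,0,0,1,0,0,-0.025,0,0,0,1,0,0,-0.018,0,0,0,1,0,0,-0.012,0,0,0,1,0,0,-0.007,0,0,0,1,0,0,0,0,0,0,1,0,0,0,0,0,0]' && python3 -m handwheel '[1,0,0,-0.002,0,0,0,1,0,0,0,0,0,0,1,0,0,0,0,0,0]'&& python3 -m handwheel '[1,0,0,-0.001,0,0,0,1,0,0,0,0,0,0,1,0,0,0,0,0,0]'
```

```text
time: 38.47
tool_pos: [0.4775, -0.3103, 0.0424]
orientation: [3.141, 0.0, 1.692]
wrist_force: [0.2, -0.4, -3.4]
grip_width: 0.0351
finger_force: 30.0
time: 38.72
tool_pos: [0.4777, -0.3107, 0.0408]
orientation: [3.14, 0.001, 1.691]
wrist_force: [0.6, -0.5, -2.5]
grip_width: 0.0353
finger_force: 30.0
time: 38.97
tool_pos: [0.4781, -0.3109, 0.0397]
orientation: [3.14, 0.001, 1.692]
wrist_force: [2.5, -0.7, 0.8]
grip_width: 0.0356
finger_force: 30.0
```

```bash
python3 -m handwheel '[1,0,0,-0.0005,0,0,0,1,0,0,0,0,0,0,0,0,0,0,0,0,0,0,0,0,0,0,0,0,0,0,0,0,0,0,0,0,0,0,0,0,0,0,0,0,0,0,0,0,0,0,0,0,0,0,0,0]' && python3 -m handwheel '[0,0,0,0,0,0,0,0,0,0,0.025,0,0,0,0,0,0,0.03,0,0,0,0,0,0,0.035,0,0,0,0,0,0,0.035,0,0,0,0,0,0,0.035,0,0,0,0,0,0,0.03,0,0,0,0,0,0,0,0,0,0,0,0,0,0,0,0,0,0,0,0,0,0,0,0]'; python3 -m handwheel '[0,0,0,0,0,0,0,0,0,0,0,0,0,0,0,0,0,0,0,0,0]'; python3 - <<'E'
from h import *
im=cam('wrist');s=env.observe();print(s['tool_pos'],s['orientation']);save(im,'w12.png')
for n in('spindle_mid','hex_cap_mid','plunger_mid','drum_mid','pot_mid'): blob(im,n,0)
b=cam('side');save(b,'s3.png')
cv2.imwrite('pics/fin.png',np.hstack([cv2.resize(im['color'],(400,300)),cv2.resize(b['color'][245:365,280:440],(400,300),interpolation=2)])[:,:,::-1])
E
```

```text
time: 39.63
tool_pos: [0.4767, -0.3102, 0.0381]
orientation: [-3.141, -0.0, 1.691]
wrist_force: [-0.1, -0.3, 0.0]
grip_width: 0.0708
finger_force: 0.0
time: 40.47
tool_pos: [0.4766, -0.31, 0.2279]
orientation: [-3.141, -0.001, 1.692]
wrist_force: [0.3, 0.2, -1.0]
grip_width: 0.0918
finger_force: 0.0
time: 40.72
tool_pos: [0.4764, -0.3099, 0.2269]
orientation: [-3.139, -0.002, 1.692]
wrist_force: [0.1, -0.3, -0.1]
grip_width: 0.0918
finger_force: 0.0
[ 0.47649667 -0.31001735  0.22717223] [-3.13971473e+00 -1.29004140e-03  1.69146205e+00]
spindle_mid 0.6 [300. 186. 350. 242.] mid [ 0.4798 -0.3085]
  tip 0.58 [324.3 216.8] [ 0.4797 -0.3111]
hex_cap_mid 0.62 [298. 104. 347. 161.] mid [ 0.4694 -0.2401]
  tip 0.75 [323.5 132.6] [ 0.4703 -0.2404]
plunger_mid 0.8 [303.   9. 349.  68.] mid [ 0.4634 -0.1694]
  tip 0.63 [326.8  41.1] [ 0.4642 -0.1711]
```

View pics/fin.png

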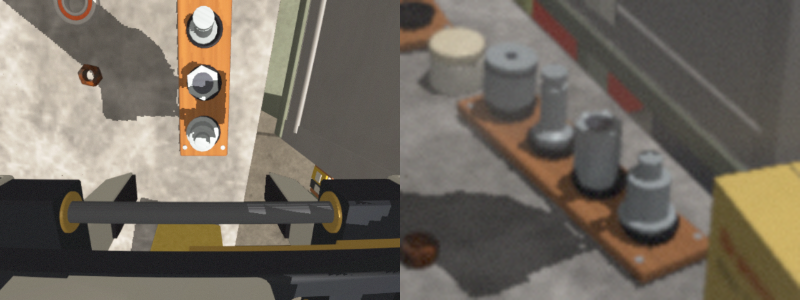

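The final pictures show drum, plunger, hex and spindle upright in cups 1–4 (side crop (510,78), (552,110), (597,150), (648,198)). The pot is standing at (457,60), and the gripper is clear. Handing in.

```bash
python3 -c "
from cell import env
print(env.sign_off())"
```

```text
the job is handed in; nothing more can be done
None
```

The job is handed in: all four parts stand upright in mirrored order in the once-empty rack and the paste pot was not touched, though sign-off returned no verdict and the drum was let go early once, leaned in its cup, and had to be regrasped and reseated.

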